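Point out which tube goes into which vessel

ROBOT

A 7-joint arm with a two-finger parallel gripper is mounted at the origin on a cart in front of the work surface, level with it; the furniture and walls round the work are solid. World frame = base frame: x ahead of the robot, y to its left, z up, the work surface at z = 0. Lengths are in m, angles in rad, forces in N, time in s.
With the tool pointing down it reaches from about 0.4 to 0.875 m from the base axis. Payload 19.3 kg.
Tool frame: the origin (TCP) lies midway between the tips of the shut fingers; the grasp point (between the pads) lies 19 mm behind it; x points along the fingers, y is the direction in which the jaws open and shut, and the axes are right-handed (so a half turn about x gives the same grasp; the last joint's range is limited). The gripper opens to 85 mm and grips with 20 to 120 N. Pads are 22 mm wide; open, the fingers measure 114 mm over their backs; the gripper's body (76 mm by 85 mm) begins 54 mm behind the grasp point. The pads swing forward as they close: fully open they stand 13 mm farther back than shut.
Start: joints at [1.145, 0.521, -0.036, 1.599, 0.021, 1.021, -0.113], TCP at [0.218, -0.586, 0.195] pointing down, gripper open.
Joint ranges: [-2.91, 2.91], [-0.3, 2.13], [-1.5, 1.42], [0.17, 2.43], [-1.26, 4.41], [0.16, 1.93], [-2.52, 2.52]. Speed limits (rad/s): [1.89, 1.89, 2.39, 2.39, 3.01, 3.01, 3.01].

INTERFACE

Orientations are given as [roll, pitch, yaw] about the fixed x, y, z axes, in that order (R = Rz(yaw) Ry(pitch) Rx(roll)).
In Python, from workcell import telemetry, vision, workorder gives the robot as it stands. The module is installed in compiled form; this text tells all that it offers.
- The arm moves only by the tool play_rows, never from a script. Its argument "deltas" is a list of rows, each a list of 7 numbers: the shift along the world's x, y, z in mm, then the turn, a rotation vector about the world's x, y, z in degrees, then the finger opening in mm, from 0 to 85.4. In form: [[x, y, z, wx, wy, wz, jaw], ...]. A call has 1 to 8 rows; each row shifts and turns the commanded pose from where the row before left it; what a row does not reach is not made up. A row lasts 1/8 s, in which the tool goes at most 62.5 mm and 10.7 degrees, less where a joint would pass 70% of its speed; a pose out of reach is approached as far as the arm can. A call with a gripper value outside its range is refused whole. The fingers move at their own pace and stop on an object; "grip_force" is the grip in N (left out, the last holds). Time passes only in rows, so rows that do not move let the fingers close. It gives the time, the measured TCP pose, the force and the opening at its end, in the units of the state.
- telemetry.observe(): the state, without advancing time (a new reading comes with each control period).
- vision.grab_frame(name): name is "scene" or "side" or "wrist"; returns the picture (480x640x3 uint8, red, green, blue); there is no depth.
- vision.camera_info(name): a dict with "mtx" (3x3 intrinsics, pixels), "rvec" (rotation vector, rad) and "tvec" (3), from world to camera coordinates, as OpenCV has them. Camera axes: x right, y down, z forward; pixel columns grow to the right and rows downward; lengths in m; the calibration is good to about 2 mm. A picture is of the moment at which its call begins: read the wrist's pose just before it. camera_info takes no time and is no camera call; for the wrist camera it gives the pose at the moment of the call.
- workorder.job_done(): hands the job in, once; it reports no verdict.
The state is a dict: "clock": time; "qpos": joint angles; "qd": joint speeds; "joint_efforts": joint torques, N m; "position": TCP position; "tool_rot": TCP orientation; "force": force on the tool from outside, world axes, zero at the start; "moment": the same for the moment, N m; "grip_width": finger opening in m.
Only numpy, scipy, OpenCV 4.12 (cv2) and the standard library are available. Lean on these libraries where they do the work, as an engineer would, in place of code of your own. Each camera call takes 0.05 s, during which the arm holds its last target. There are 200 camera calls.

TASK

Show a trainee which tube to take and where to stand it: with the fingers straight down, point at the corked test tube in the front rack (the one nearer to the robot), about 2 cm above its cork, and stay there for two seconds; rise well clear, then point in the same way at the middle of the mouth of the empty front beaker, about 2 cm above its rim, for two seconds. Touch nothing at all, and on the way bring the fingertips close over nothing else. Finish with the hand raised straight up, the fingertips at least 15 cm above the beaker's rim.

Things in the scene. Friction and masses are not known exactly. Their poses are not given: they have to be found in the camera images.
- corked_tube: slim glass test tube closed with a brown cork, 112 mm long with the cork and 19 mm across the cork, upright in one of the five places of the front rack (which one varies). Origin: centre of its underside, 10 mm above the bench; z up its axis. Loose in its place by about 1 mm
- cork_top (a point): centre of the top face of the cork, 112 mm above the tube's underside, about 122 mm above the bench: the first point to point at
- open_tube_a: open test tube without a cork, 100 mm long, 16 mm diameter, upright in another place of the rack; origin at the centre of its underside, 10 mm above the bench. Not to be pointed at
- tube_a_mouth (a point): centre of that tube's mouth, about 110 mm above the bench
- open_tube_b: second open test tube, same size and shape, in another place of the rack; origin at the centre of its underside. Not to be pointed at
- tube_b_mouth (a point): centre of the second open tube's mouth, about 110 mm above the bench
- rack: the front one of two wooden test tube racks (the other, alike and also with a corked tube, stands fixed at the far edge of the bench out of reach), 46 x 170 x 72 mm, loose on the bench, with five tube places 28 mm apart in a row along its y axis (the middle one at y = 0); three hold tubes. Origin: centre of its underside, z up
- lab_beaker: clear empty beaker, 54 mm across, 68 mm high, standing near the front edge of the bench, well to the left of the rack (another beaker stands at the far edge, out of reach). Origin: centre of its underside, z up
- beaker_mouth (a point): centre of the beaker's open mouth, level with its rim, 68 mm above the bench: the second point to point at
- dropper: dropper bottle with a rubber bulb, 33 mm across, 106 mm high, on the bench near the robot; origin at the centre of its underside. A bystander
- dropper_top (a point): top of the dropper bottle's bulb, 106 mm above the bench
- vial: short capped sample vial, 24 mm across, 50 mm high, on the bench near the robot; origin at the centre of its underside. A bystander
- vial_top (a point): centre of the vial's cap, 50 mm above the bench
- dish: flat clear petri dish, 93 mm across, 15 mm high, on the bench left of the microscope's foot; origin at the centre of its underside. A bystander
- microscope: tall fixed microscope, 271 x 166 x 350 mm, standing between and behind the rack and the beaker; its eyepieces lean 135 mm towards the robot from its origin (centre of its underside), 290 to 350 mm above the bench. A desk lamp, about as tall, stands to its left. Pass with the hand in front of both (on the robot's side)
- dish_top (a point): centre of the petri dish's top, 15 mm above the bench
There are look-alikes about, which are no part of the job. Leave any orange look-alike of the lab_beaker alone.

How it is judged:
By the outcome, as a careful person would: the job done as asked, in the order asked, and still so for the second after the job is handed in, with the robot touching nothing.
It also fails if it takes over 70 s, if anything falls off the work surface, if the arm or the gripper's body presses on something with over 40 N, if the wrist force passes 120 N, or if a joint passes its speed limit or range.

## Working session

There is one attempt and no reset: what is moved stays moved. The work goes in short steps, Python scripts to look and compute and a tool call to move; the robot and the scene stay as the last step left them, time stands still between calls to the robot, and variables do not carry over. Pictures are saved under pics/ and viewed, about 8 in all and at most 12, crops included, and the job is handed in when it is done.

Besides the shell and the picture viewer there is one more tool, called after "Emit:" as name([rows], argument=value, ...), one row to a line, values as JSON. play_rows: Moves the arm, as the interface text tells. Its arguments: {"type":"object","properties":{"deltas":{"type":"array","items":{"type":"array","items":{"type":"number"}}},"grip_force":{"type":"number"}},"required":["deltas"]}

```bash
mkdir -p pics
cat > h.py <<'E'
import numpy as np, cv2
from workcell import telemetry, vision, workorder
def cam(n):
    c=vision.camera_info(n); return np.array(c["mtx"],float),cv2.Rodrigues(np.array(c["rvec"],float))[0],np.array(c["tvec"],float).ravel()
def ray(n,p):
    K,R,t=cam(n); d=R.T@np.linalg.solve(K,[p[0],p[1],1.]); return -R.T@t,d/np.linalg.norm(d)
def onplane(n,p,z):
    o,d=ray(n,p); return o+d*(z-o[2])/d[2]
def proj(n,X):
    K,R,t=cam(n); q=K@(R@np.array(X)+t); return q[:2]/q[2]
def tri(n1,p1,n2,p2):
    a,u=ray(n1,p1);b,v=ray(n2,p2)
    s=np.linalg.lstsq(np.c_[u,-v],b-a,rcond=None)[0]; P,Q=a+u*s[0],b+v*s[1]
    return (P+Q)/2,np.linalg.norm(P-Q)
def save(n,f):
    im=vision.grab_frame(n); cv2.imwrite("pics/"+f,cv2.cvtColor(im,cv2.COLOR_RGB2BGR)); return im
E
python3 - <<'E'
from h import *
np.set_printoptions(precision=3,suppress=True)
s=telemetry.observe(); print(s["clock"],s["position"],s["tool_rot"],s["grip_width"])
for n in("scene","side"):
    save(n,n+"0.png"); print(n,ray(n,(320,240)),cam(n)[0][0,0])
E
```

```text
0.0 [ 0.218 -0.586  0.195] [-1.497  1.57   2.001] 0.0851975855286511
scene (array([-0.085, -0.625,  0.533]), array([ 0.614,  0.678, -0.403])) 536.0855069688546
side (array([0.076, 0.703, 0.469]), array([ 0.523, -0.739, -0.424])) 461.2144626285984
```

View pics/scene0.png

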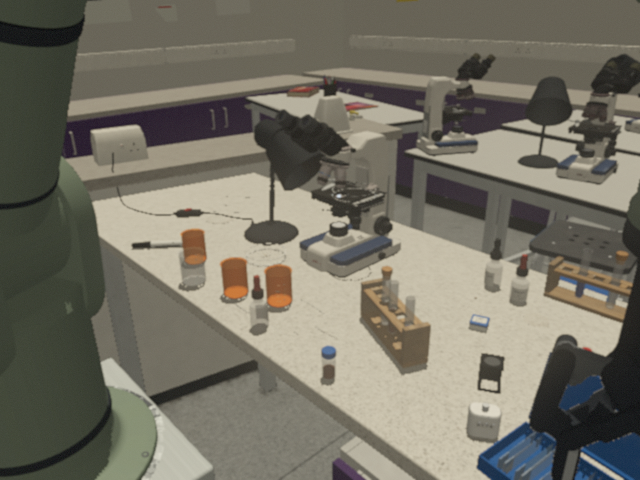

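View pics/side0.png

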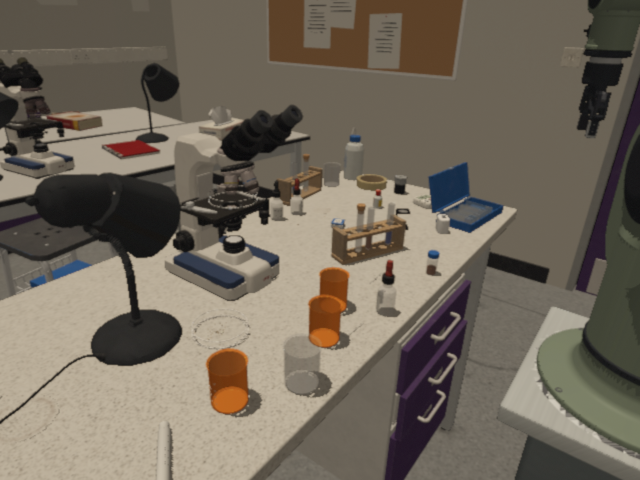

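The scene view shows the front rack with its cork near (387,270), and the side view shows it near (361,208). The clear beaker is at scene (192,268) and side (302,365). Other candidates: the far rack's cork at scene (622,257), the far clear beaker at side (332,172), and three orange beakers. I'll confirm both targets in one enlarged crop.

Run:
```python
import cv2,numpy as np
a=cv2.imread("pics/scene0.png");b=cv2.imread("pics/side0.png")
def c(i,x,y,w=80,h=60): return cv2.resize(i[y:y+h,x:x+w],(400,300),interpolation=cv2.INTER_CUBIC)
cv2.imwrite("pics/crop.png",np.vstack([np.hstack([c(a,355,260),c(b,325,198)]),np.hstack([c(a,155,230),c(b,262,333)])]))
```

```text
(no output)
```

View pics/crop.png

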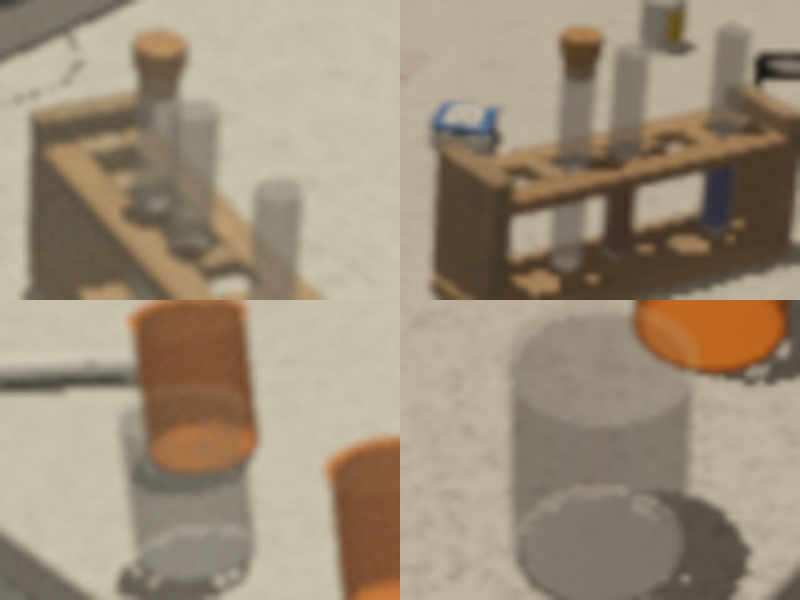

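The crops confirm one brown cork in the front rack, in the second place from its left end, at scene (386.6,268.6) and side (360.8,204.8). The clear beaker's mouth is centred near side (301.8,346.8) and its base near scene (193,281.6). Next I measure.

Run:
```python
from h import *
np.set_printoptions(precision=4,suppress=True)
C,e=tri("scene",(386.6,268.6),"side",(360.8,204.8)); print("cork",C,e,onplane("scene",(386.6,268.6),.122),onplane("side",(360.8,204.8),.122))
print("tubeA/B mouth scene z.11",onplane("scene",(394,281.5),.11),onplane("scene",(410,297.5),.11))
print("beaker side mouth",onplane("side",(301.8,346.8),.068),"base side",onplane("side",(301.8,382),0),"base scene",onplane("scene",(193,281.6),0))
# rim extremes, side: left,right,near,far ; scene left
for p in [(284,349),(319.6,349),(301.8,358.2),(301.8,336)]: print(onplane("side",p,.068))
print("dropper scene",onplane("scene",(257,279),.106),"vial",onplane("scene",(329,351),.05), "dropper side",onplane("side",(389.5,264),.106),"vial side",onplane("side",(433,253),.05))
print("orange",[onplane("side",p,.068)[:2] for p in[(334,275),(324.5,304),(228,361)]])
im=cv2.imread("pics/scene0.png");hs=cv2.cvtColor(im,cv2.COLOR_BGR2HSV)
for n,(x,y) in(("scene",(375,262)),("side",(350,200))):
    i=cv2.imread(f"pics/{n}0.png")[y:y+18,x:x+24];h=cv2.cvtColor(i,cv2.COLOR_BGR2HSV)
    m=(h[...,1]>120)&(h[...,2]>70); ys,xs=np.nonzero(m);print(n,xs.min()+x,xs.max()+x,ys.min()+y,ys.max()+y)
r=.027*np.c_[np.cos(np.arange(0,6.3,.8)),np.sin(np.arange(0,6.3,.8))]
B=onplane("side",(301.8,346.8),.068)[:2]
np.save("B.npy",B)
for n in("side","scene"):
    i=cv2.imread(f"pics/{n}0.png")
    i=cv2.resize(i,None,fx=5,fy=5,interpolation=cv2.INTER_CUBIC)
    for z in(0,.068):
        q=[(proj(n,[*(B+a),z])*5+2).astype(int) for a in .027*np.c_[np.cos(np.linspace(0,6.28,40)),np.sin(np.linspace(0,6.28,40))]]
        cv2.polylines(i,[np.array(q)],True,(0,255,0),1)
    c=proj(n,[*B,.034])*5; x,y=int(c[0])-200,int(c[1])-200
    globals()[n+"c"]=i[y:y+400,x:x+400]
cv2.imwrite("pics/chk.png",np.hstack([sidec,scenec]))
```

```text
cork [ 0.5405 -0.1004  0.1218] 0.0001108526333475952 [ 0.5403 -0.1006  0.122 ] [ 0.5401 -0.0997  0.122 ]
tubeA/B mouth scene z.11 [ 0.5315 -0.1249  0.11  ] [ 0.509  -0.1765  0.11  ]
beaker side mouth [0.3858 0.2989 0.068 ] base side [0.3891 0.2932 0.    ] base scene [0.3871 0.2992 0.    ]
[0.4018 0.3177 0.068 ]
[0.364  0.2875 0.068 ]
[0.3712 0.3176 0.068 ]
[0.4007 0.28   0.068 ]
dropper scene [0.3773 0.0472 0.106 ] vial [ 0.3775 -0.1304  0.05  ] dropper side [0.3768 0.0727 0.106 ] vial side [ 0.3771 -0.1245  0.05  ]
orange [array([0.4648, 0.1064]), array([0.4236, 0.1927]), array([0.4429, 0.3819])]
scene 390 390 270 270
side 358 364 204 210
```

View pics/chk.png

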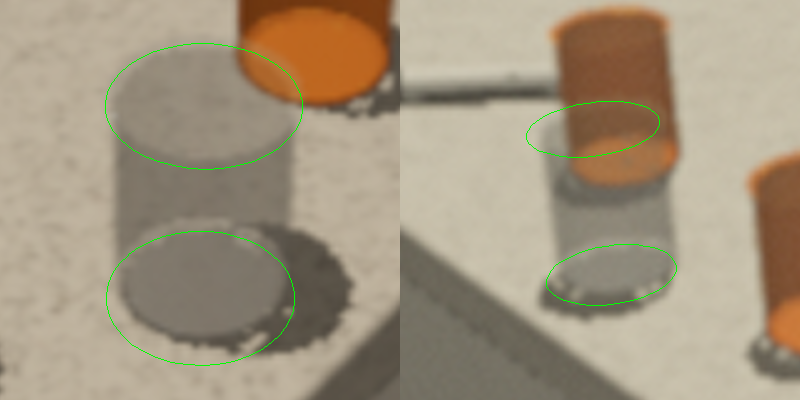

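Run:
```python
from h import *
np.set_printoptions(precision=4,suppress=True)
for k,a,b in[("beaker base",(193,281.6),(301.8,382)),("beaker rim",(191.8,256.5),(301.8,346.8)),("vial top",(329,351),(433,253)),("dropper top",(257,278),(389.5,264)),("dropper base",(259,325),(386,308))]:
    print(k,*tri("scene",a,"side",b), onplane("scene",a,0)[:2],onplane("side",b,0)[:2])
def c(n,x,y,w,h):
    i=cv2.imread(f"pics/{n}0.png")[y:y+h,x:x+w]
    i=cv2.createCLAHE(3,(2,2)).apply(cv2.cvtColor(i,cv2.COLOR_BGR2GRAY)) if 0 else i
    return cv2.resize(i,(400,300),interpolation=cv2.INTER_CUBIC)
v=lambda *a:c(*a)
top=np.hstack([cv2.convertScaleAbs(c("scene",165,235,60,45+5)[:, :],alpha=2,beta=-80),c("side",265,330,80,60)])
bot=np.hstack([c("scene",225,265,80,60),c("side",355,255,80,60)])
cv2.imwrite("pics/c2.png",np.vstack([top,bot]))
```

```text
beaker base [0.3862 0.2959 0.0025] 0.0020045539721578495 [0.3871 0.2992] [0.3891 0.2932]
beaker rim [0.3894 0.2931 0.0614] 0.0025446883733667085 [0.4491 0.4108] [0.4385 0.2303]
vial top [ 0.3788 -0.1287  0.0481] 0.0006594321753252822 [ 0.4254 -0.0792] [ 0.4131 -0.2234]
dropper top [0.3844 0.0591 0.0993] 0.0031557217597677364 [0.4948 0.2177] [ 0.4648 -0.1116]
dropper base [0.3816 0.0569 0.0077] 0.0008877542505128427 [0.3879 0.0666] [0.3873 0.0457]
```

View pics/c2.png

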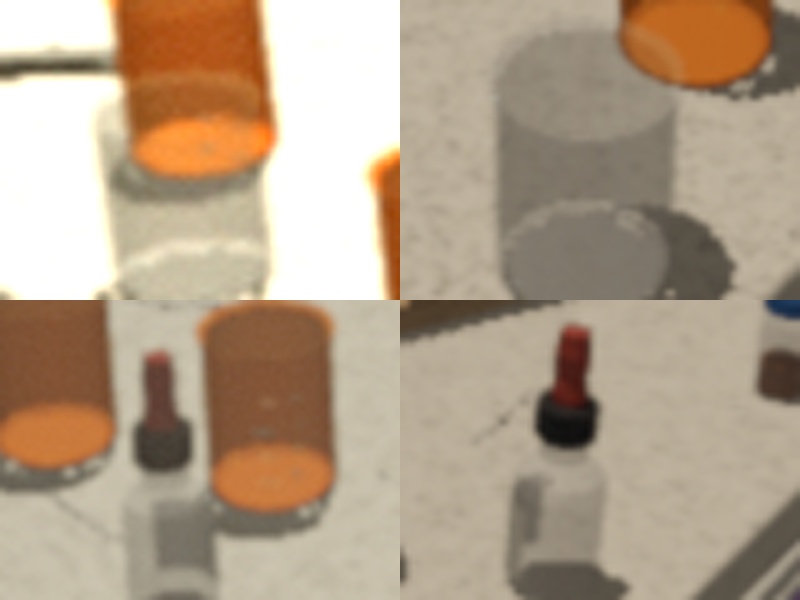

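Run:
```python
from h import *
np.set_printoptions(precision=3,suppress=True)
print("lamp base",onplane("scene",(272,233),0),onplane("side",(137,337),0))
print("lamp head front",tri("scene",(268,140),"side",(50,200)),tri("scene",(300,170),"side",(150,225)))
print("scope foot front edge",onplane("scene",(302,255),0.03),onplane("side",(235,290),0.0))
print("eyepiece tips",tri("scene",(298,128),"side",(255,118)),tri("scene",(318,120),"side",(295,113)),tri("scene",(298,128),"side",(295,113)))
```

```text
lamp base [0.669 0.39  0.   ] [0.663 0.378 0.   ]
lamp head front (array([0.713, 0.44 , 0.233]), np.float64(0.01807317806136646)) (array([0.697, 0.307, 0.172]), np.float64(0.011505161563591666))
scope foot front edge [0.598 0.189 0.03 ] [0.646 0.175 0.   ]
eyepiece tips (array([0.583, 0.168, 0.324]), np.float64(0.019771844992361325)) (array([0.566, 0.095, 0.338]), np.float64(0.007163849754617708)) (array([0.542, 0.121, 0.334]), np.float64(0.013263583489262336))
```

Emit:
play_rows([
  [0,0,15,0,0,0,0],
  [0,0,25,0,0,0,0],
  [0,0,25,0,0,0,0],
  [0,0,25,0,0,0,0],
  [0,0,25,0,0,0,0],
  [0,0,15,0,0,0,0],
  [0,0,5,0,0,0,0],
  [0,0,0,0,0,0,0],
])

```text
clock: 1.1
position: [0.2176, -0.5857, 0.3298]
tool_rot: [-1.518, 1.57, 1.98]
force: [0.3, 0.9, -0.3]
grip_width: 0.0002
```

Emit:
play_rows([
  [10,15,0,0,0,0,0],
  [20,30,0,0,0,0,0],
  [25,38,0,0,0,0,0],
  [25,38,0,0,0,0,0],
  [25,38,0,0,0,0,0],
  [25,38,0,0,0,0,0],
  [25,38,0,0,0,0,0],
  [25,38,0,0,0,0,0],
])

```text
clock: 2.1
position: [0.3982, -0.3105, 0.3296]
tool_rot: [-1.014, 1.57, 2.484]
force: [0.8, -0.5, -0.1]
grip_width: -0.0001
```

Emit:
play_rows([
  [25,38,0,0,0,0,0],
  [25,38,0,0,0,0,0],
  [25,38,0,0,0,0,0],
  [25,38,0,0,0,0,0],
  [22,33,0,0,0,0,0],
  [14,20,0,0,0,0,0],
  [7,8,0,0,0,0,0],
  [0,0,0,0,0,0,0],
])

```text
clock: 3.1
position: [0.5404, -0.0996, 0.3297]
tool_rot: [-0.401, 1.57, 3.097]
force: [-0.1, -0.1, -0.1]
grip_width: -0.0001
```

Run:
```python
from h import *
np.set_printoptions(precision=4,suppress=True)
s=telemetry.observe(); print(s["position"],s["tool_rot"],s["qpos"]); print(proj("wrist",[.5403,-.1003,.122]))
save("wrist","w1.png")
```

```text
[ 0.5404 -0.0996  0.3297] [-0.4009  1.5701  3.0971] [ 0.3325  0.2993 -0.3377  1.6008  0.1028  1.2598 -1.2372]
[318.7291 195.8262]
```

View pics/w1.png

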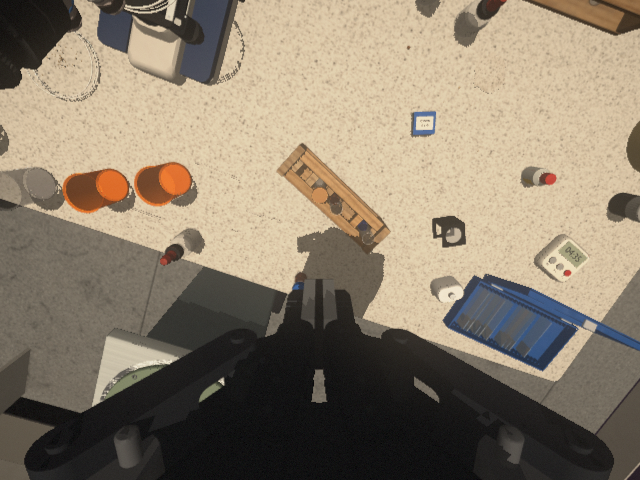

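The wrist view puts the cork at (320,195), against a predicted (318.7,195.8). They agree, so I descend.

Emit:
play_rows([
  [0,-0.7,-15,0,0,0,0],
  [0,0,-30,0,0,0,0],
  [0,0,-35,0,0,0,0],
  [0,0,-35,0,0,0,0],
  [0,0,-30,0,0,0,0],
  [0,0,-22,0,0,0,0],
  [0,0,-13,0,0,0,0],
  [0,0,-7,0,0,0,0],
])

```text
clock: 4.15
position: [0.5403, -0.1009, 0.1425]
tool_rot: [-0.368, 1.57, 3.129]
force: [0.4, 0.4, 0.0]
grip_width: -0.0001
```

Emit:
play_rows([
  [0,0,0,0,0,0,0],
  [0,0,0,0,0,0,0],
  [0,0,0,0,0,0,0],
  [0,0,0,0,0,0,0],
])

```text
clock: 4.65
position: [0.5408, -0.1006, 0.1434]
tool_rot: [2.552, 1.57, -0.233]
force: [0.5, -0.3, -0.3]
grip_width: 0.0
```

Run:
```python
from h import *
a=save("scene","s2.png");b=save("side","d2.png")
p=[proj("scene",[.5403,-.1003,.142]),proj("side",[.5403,-.1003,.142])];print(p)
o=[]
for n,f in(("scene","s2"),("side","d2")):
    x,y=proj(n,[.5403,-.1003,.142]).astype(int); o.append(cv2.resize(cv2.imread(f"pics/{f}.png")[y-40:y+40,x-40:x+40],(400,400),interpolation=cv2.INTER_CUBIC)); print(x,y)
cv2.imwrite("pics/c3.png",np.hstack(o)); print(telemetry.observe()["position"])
```

```text
[array([386.89805219, 257.86307046]), array([361.52803731, 195.83171589])]
386 257
361 195
[ 0.54074969 -0.10056233  0.14323174]
```

View pics/c3.png

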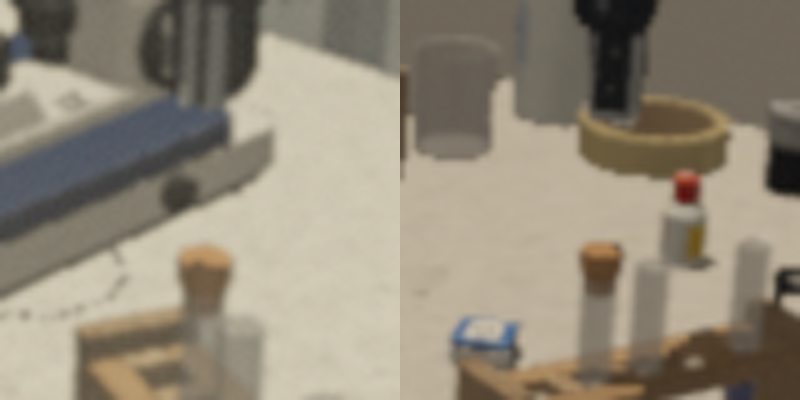

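Run:
```python
from h import *
print(tri("scene",(386,237.6),"side",(362.6,179.6)))
s=telemetry.observe();print(s)
print("wrist cam",ray("wrist",(320,240)))
save("scene","s3.png");save("side","d3.png")
o=[]
for n,f in(("scene","s3"),("side","d3")):
    x,y=proj(n,[.5403,-.1003,.142]).astype(int); o.append(cv2.resize(cv2.imread(f"pics/{f}.png")[y-80:y+40,x-60:x+60],(400,400),interpolation=cv2.INTER_CUBIC)); print(np.abs(cv2.imread(f"pics/{f}.png").astype(int)-cv2.imread(f"pics/{f[0]}2.png")).mean())
cv2.imwrite("pics/c4.png",np.hstack(o))
```

```text
(array([ 0.53906208, -0.09771585,  0.17855966]), np.float64(3.162457173145223e-05))
{'clock': 4.75, 'qpos': array([ 0.30772293,  0.4804945 , -0.31387646,  1.83958187,  0.19105755,
        0.85063331, -1.31441734]), 'qd': array([ 0.0011959 ,  0.00085838, -0.00024058,  0.00075715,  0.00061533,
       -0.000561  , -0.00138004]), 'joint_efforts': array([ 7.11862987e-03, -8.31311345e+01, -3.54214355e+00, -3.20991218e+01,
        1.48829108e-02,  2.98659936e-03,  1.31624343e-03]), 'position': array([ 0.54074969, -0.10056233,  0.14323174]), 'tool_rot': array([ 2.59755284,  1.57056501, -0.18826846]), 'force': array([0.92523403, 0.35796098, 0.5130497 ]), 'moment': array([ 0.03839871, -0.02120795, -0.01305492]), 'grip_width': 9.594436721891963e-05}
wrist cam (array([ 0.6125109 , -0.07442704,  0.3219435 ]), array([-0.3002147 , -0.11638281, -0.94674504]))
1.2561284722222221
0.3829470486111111
```

View pics/c4.png

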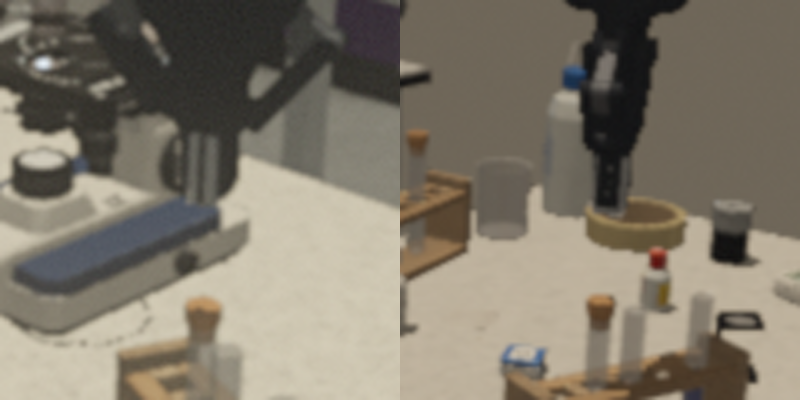

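Run:
```python
from h import *
np.set_printoptions(precision=4,suppress=True)
s=telemetry.observe();P=s["position"];print(P,s["clock"])
save("wrist","w2.png")
for dz in(0,.013,.019,.035,.054): print(dz,proj("wrist",P+[0,0,dz]),proj("scene",P+[0,0,dz]),proj("side",P+[0,0,dz]))
print("cork",proj("wrist",[.5403,-.1003,.122]),"tubes",proj("wrist",[.5315,-.1249,.11]),proj("wrist",[.509,-.1765,.11]))
```

```text
[ 0.5407 -0.1006  0.1431] 4.85
0 [317.6126 265.4618] [387.197  257.2247] [361.4685 195.2485]
0.013 [317.5385 274.918 ] [387.4798 250.1702] [361.8949 189.3914]
0.019 [317.5007 279.7339] [387.6116 246.8859] [362.0933 186.6657]
0.035 [317.3869 294.2609] [387.9663 238.0388] [362.6276 179.3267]
0.054 [317.2198 315.5723] [388.3945 227.3615] [363.2718 170.4763]
cork [317.1217 252.84  ] tubes [346.143  269.4199] [400.561 319.032]
```

View pics/w2.png

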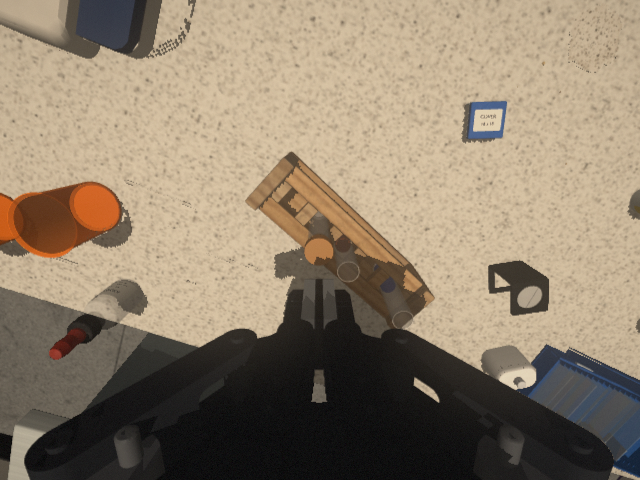

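Run:
```python
from h import *
np.set_printoptions(precision=3,suppress=True)
S=np.array([.218,-.586,.195])
for dz in(0,.013,.035,.048): print(dz,proj("side",S+[0,0,dz]),proj("scene",S+[0,0,dz]))
g=cv2.cvtColor(cv2.imread("pics/side0.png"),cv2.COLOR_BGR2GRAY)
for y in range(100,166,3): 
    xs=np.nonzero(g[y,565:625]<75)[0]; print(y,(xs.min()+565,xs.max()+565,len(xs)) if len(xs) else None)
# current tip: direction of tool axes + near corner
s=telemetry.observe();P=s["position"]
from scipy.spatial.transform import Rotation as Ro
R=Ro.from_euler("xyz",s["tool_rot"]).as_matrix();print(R)
for dz in(0,.019,.035):
    for sy in(-.011,.011): print(dz,sy,proj("wrist",P-R[:,0]*dz+R[:,2]*sy))
# column profile in the wrist picture
w=cv2.cvtColor(cv2.imread("pics/w2.png"),cv2.COLOR_BGR2GRAY); print(w[255:300:2,310],w[255:300:2,328])
```

```text
0 [578.77  153.745] [631.561 567.375]
0.013 [580.194 148.513] [636.077 553.816]
0.035 [582.636 139.541] [644.045 529.89 ]
0.048 [584.098 134.168] [648.958 515.138]
100 (np.int64(581), np.int64(609), 29)
103 (np.int64(580), np.int64(608), 29)
106 (np.int64(579), np.int64(608), 30)
109 (np.int64(579), np.int64(607), 29)
112 (np.int64(580), np.int64(606), 27)
115 (np.int64(580), np.int64(624), 27)
118 (np.int64(579), np.int64(624), 31)
121 (np.int64(578), np.int64(624), 25)
124 (np.int64(578), np.int64(624), 23)
127 (np.int64(577), np.int64(624), 24)
130 (np.int64(585), np.int64(624), 15)
133 (np.int64(587), np.int64(624), 15)
136 (np.int64(589), np.int64(624), 12)
139 (np.int64(618), np.int64(624), 7)
142 (np.int64(617), np.int64(624), 8)
145 (np.int64(616), np.int64(624), 9)
148 (np.int64(615), np.int64(624), 10)
151 (np.int64(614), np.int64(624), 11)
154 (np.int64(608), np.int64(624), 17)
157 (np.int64(607), np.int64(624), 17)
160 (np.int64(611), np.int64(624), 14)
163 (np.int64(610), np.int64(624), 15)
[[ 0.     0.348 -0.937]
 [ 0.    -0.937 -0.348]
 [-1.    -0.    -0.   ]]
0 -0.011 [317.623 247.621]
0 0.011 [317.601 282.65 ]
0.019 -0.011 [317.511 260.285]
0.019 0.011 [317.491 298.402]
0.035 -0.011 [317.397 273.221]
0.035 0.011 [317.379 314.378]
[137 134 138 135  85  86  87  88  92  93  90  88  80  87  88  86  87  88
  88  86  86  86  80] [135 122  65  67  64  65  62  67  85  80  88  88  78  84  86  85  85  85
  78  66  66  66  64]
```

Run:
```python
import cv2,numpy as np
w=cv2.imread("pics/w2.png")[225:305,280:360];s=cv2.imread("pics/s2.png")[217:277,357:417];d=cv2.imread("pics/d2.png")[155:215,331:391]
f=lambda i:cv2.convertScaleAbs(cv2.resize(i,(400,400),interpolation=cv2.INTER_NEAREST),alpha=1.6,beta=0)
g=lambda i:cv2.resize(f(i),(200,200))
cv2.imwrite("pics/c5.png",np.hstack([f(w),f(s)]));cv2.imwrite("pics/c6.png",f(d))
```

```text
(no output)
```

View pics/c5.png

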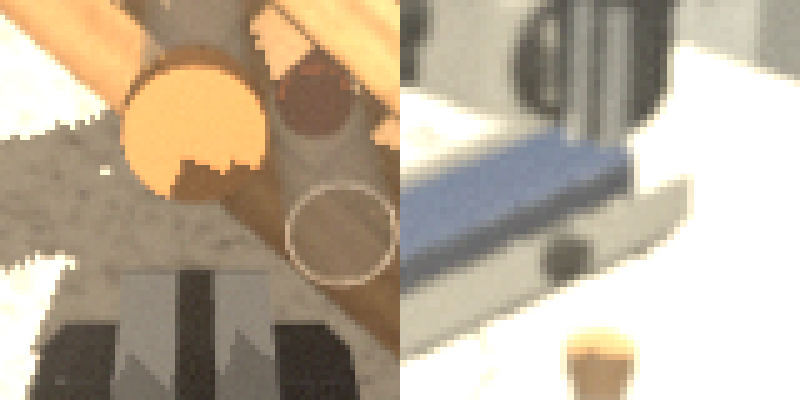

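The visible fingertips end about 35 mm above the reported TCP in all three views, and the start picture shows the same offset. I'll check the gripper's silhouette against the stated dimensions before trusting either.

Run:
```python
from h import *
np.set_printoptions(precision=3,suppress=True)
P=telemetry.observe()["position"]
for n,a,b in(("scene","scene0","s3"),("side","side0","d3")):
    A=cv2.imread(f"pics/{a}.png").astype(int);B=cv2.imread(f"pics/{b}.png").astype(int)
    m=(np.abs(A-B).max(2)>14).astype(np.uint8)
    m=cv2.medianBlur(m,3)
    for dz in np.arange(-.005,.2,.01):
        x,y=proj(n,P+[0,0,dz]); k=proj(n,P+[0,0,dz+.01]);x0=int(round(x));y0=int(round(y))
        mmpx=10/np.linalg.norm(k-[x,y])*.92
        r=m[y0,x0-70:x0+71]; xs=np.nonzero(r)[0]-70
        print(n,"dz %.3f"%dz,(xs.min(),xs.max(),len(xs), "width mm ~%d"%(len(xs)*mmpx)) if len(xs) else None)
```

```text
scene dz -0.005 None
scene dz 0.005 None
scene dz 0.015 None
scene dz 0.025 None
scene dz 0.035 (np.int64(-6), np.int64(2), 5, 'width mm ~8')
scene dz 0.045 (np.int64(-6), np.int64(8), 15, 'width mm ~24')
scene dz 0.055 (np.int64(-6), np.int64(9), 16, 'width mm ~25')
scene dz 0.065 (np.int64(-11), np.int64(8), 20, 'width mm ~31')
scene dz 0.075 (np.int64(-10), np.int64(15), 26, 'width mm ~41')
scene dz 0.085 (np.int64(-20), np.int64(21), 42, 'width mm ~65')
scene dz 0.095 (np.int64(-17), np.int64(26), 40, 'width mm ~62')
scene dz 0.105 (np.int64(-28), np.int64(31), 47, 'width mm ~72')
scene dz 0.115 (np.int64(-24), np.int64(35), 44, 'width mm ~67')
scene dz 0.125 (np.int64(-37), np.int64(37), 53, 'width mm ~79')
scene dz 0.135 (np.int64(-37), np.int64(29), 61, 'width mm ~91')
scene dz 0.145 (np.int64(-28), np.int64(26), 47, 'width mm ~69')
scene dz 0.155 (np.int64(-25), np.int64(24), 49, 'width mm ~71')
scene dz 0.165 (np.int64(-24), np.int64(24), 49, 'width mm ~71')
scene dz 0.175 (np.int64(-24), np.int64(23), 38, 'width mm ~54')
scene dz 0.185 (np.int64(-25), np.int64(24), 50, 'wid
[... 523 characters left out ...]

side dz 0.095 (np.int64(-10), np.int64(9), 20, 'width mm ~37')
side dz 0.105 (np.int64(-11), np.int64(10), 22, 'width mm ~40')
side dz 0.115 (np.int64(-10), np.int64(11), 20, 'width mm ~36')
side dz 0.125 (np.int64(-10), np.int64(10), 21, 'width mm ~38')
side dz 0.135 (np.int64(-11), np.int64(12), 24, 'width mm ~43')
side dz 0.145 (np.int64(-9), np.int64(10), 20, 'width mm ~35')
side dz 0.155 (np.int64(-8), np.int64(9), 18, 'width mm ~31')
side dz 0.165 (np.int64(-16), np.int64(19), 36, 'width mm ~63')
side dz 0.175 (np.int64(-19), np.int64(20), 40, 'width mm ~69')
side dz 0.185 (np.int64(-19), np.int64(20), 40, 'width mm ~68')
side dz 0.195 (np.int64(-19), np.int64(20), 40, 'width mm ~68')
```

The silhouette fits the stated gripper (22 mm pads, body about 73 mm up) only if the real tips are about 36 mm above the reported TCP. So I trust the images and descend in two careful parts, watching the force.

Emit:
play_rows([
  [0,0,-6,0,0,0,0],
  [0,0,-6,0,0,0,0],
  [0,0,-5,0,0,0,0],
  [0,0,0,0,0,0,0],
  [0,0,0,0,0,0,0],
])

```text
clock: 5.52
position: [0.5408, -0.1005, 0.1262]
tool_rot: [3.069, 1.571, 0.284]
force: [0.0, 0.4, -0.2]
grip_width: 0.0002
```

```bash
cat > tip.py <<'E'
from h import *
import sys
np.set_printoptions(precision=4,suppress=True)
tag=sys.argv[1]
s=telemetry.observe();P=s["position"];print(P,s["force"],s["clock"])
e={}
for n in("scene","side"):
    A=cv2.imread(f"pics/{n}0.png").astype(int);B=save(n,f"{tag}_{n}.png")[:,:,::-1].astype(int)
    m=cv2.medianBlur((np.abs(A-B).max(2)>14).astype(np.uint8),3)
    x,y=proj(n,P+[0,0,.036]).astype(int); w=m[y-20:y+16,x-14:x+15]
    ys=np.nonzero(w.sum(1)>=4)[0].max(); xs=np.nonzero(w[ys-3])[0]; e[n]=(xs.mean()+x-14,ys+y-20)
print(e,tri("scene",e["scene"],"side",e["side"]))
E
python3 tip.py t1
```

```text
[ 0.5408 -0.1005  0.1262] [ 0.022   0.3757 -0.2152] 5.525
{'scene': (np.float64(388.0), np.int64(247)), 'side': (np.float64(363.0), np.int64(186))} (array([ 0.5396, -0.1024,  0.1631]), np.float64(0.0004792485568156853))
```

Emit:
play_rows([
  [0,0,-5,0,0,0,0],
  [0,0,0,0,0,0,0],
])

```text
clock: 5.88
position: [0.5404, -0.1006, 0.1207]
tool_rot: [-0.496, 1.57, 3.001]
force: [-1.0, -0.5, 0.1]
grip_width: 0.0004
```

Emit:
play_rows([
  [0,0,-5,0,0,0,0],
  [0,0,-5,0,0,0,0],
  [0,0,-4,0,0,0,0],
  [0,0,-2,0,0,0,0],
  [0,0,0,0,0,0,0],
  [0,0,0,0,0,0,0],
])

```text
clock: 6.62
position: [0.5408, -0.1006, 0.1052]
tool_rot: [2.801, 1.571, 0.015]
force: [-0.3, -0.5, 0.4]
grip_width: -0.0003
```

```bash
python3 tip.py t2
python3 - <<'E'
import cv2,numpy as np
f=lambda i:cv2.resize(i,(400,400),interpolation=cv2.INTER_CUBIC)
cv2.imwrite("pics/c7.png",np.hstack([f(cv2.imread("pics/t2_scene.png")[220:300,350:430]),f(cv2.imread("pics/t2_side.png")[160:240,320:400])]))
E
```

```text
[ 0.5408 -0.1006  0.1052] [-0.2661 -0.5253  0.3725] 6.625
{'scene': (np.float64(386.5), np.int64(271)), 'side': (np.float64(362.0), np.int64(206))} (array([ 0.5384, -0.1022,  0.1189]), np.float64(0.00023310847228116965))
```

View pics/c7.png

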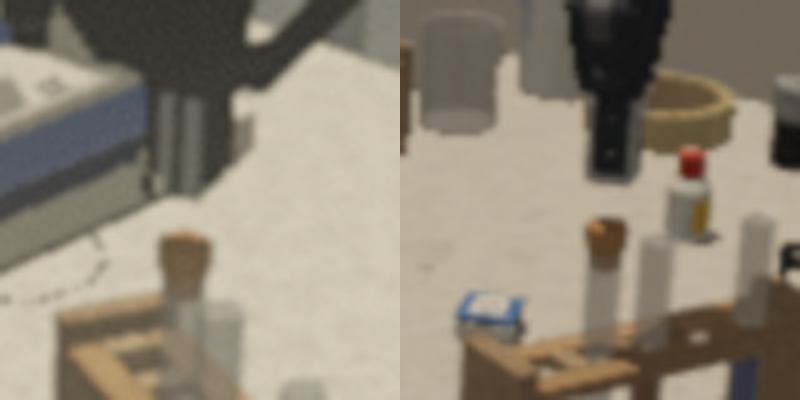

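The reported TCP is now 17 mm below the cork top with no contact, so the images were right. The tips, at scene (385.6,258.3) and side (362,195.9), hang about 2 cm over the cork. I hold here, then rise.

Emit:
play_rows([
  [0,0,0,0,0,0,0],
  [0,0,0,0,0,0,0],
  [0,0,0,0,0,0,0],
  [0,0,0,0,0,0,0],
  [0,0,0,0,0,0,0],
  [0,0,0,0,0,0,0],
  [0,0,0,0,0,0,0],
  [0,0,0,0,0,0,0],
])

```text
clock: 7.72
position: [0.5407, -0.1006, 0.1051]
tool_rot: [-2.164, 1.571, 1.333]
force: [0.0, -0.3, 0.4]
grip_width: -0.0002
```

Emit:
play_rows([
  [0,0,0,0,0,0,0],
  [0,0,0,0,0,0,0],
  [0,0,0,0,0,0,0],
  [0,0,0,0,0,0,0],
  [0,0,0,0,0,0,0],
  [0,0,0,0,0,0,0],
  [0,0,0,0,0,0,0],
  [0,0,0,0,0,0,0],
])

```text
clock: 8.72
position: [0.5407, -0.1006, 0.1051]
tool_rot: [-1.746, 1.571, 1.752]
force: [0.2, -0.1, -0.6]
grip_width: -0.0001
```

Emit:
play_rows([
  [0,0,0,0,0,0,0],
  [0,0,0,0,0,0,0],
  [0,0,0,0,0,0,0],
  [0,0,10,0,0,0,0],
  [0,0,25,0,0,0,0],
  [0,0,35,0,0,0,0],
  [0,0,40,0,0,0,0],
  [0,0,40,0,0,0,0],
])

```text
clock: 9.72
position: [0.5405, -0.1004, 0.2572]
tool_rot: [2.89, 1.57, 0.105]
force: [0.1, -1.0, -0.3]
grip_width: -0.0001
```

Emit:
play_rows([
  [0,0,30,0,0,0,0],
  [0,0,15,0,0,0,0],
  [-10,0,0,0,0,0,0],
  [-20,5,0,0,0,0,0],
  [-30,10,0,0,0,0,0],
  [-30,10,0,0,0,0,0],
  [-20,10,0,0,0,0,0],
  [-5,10,0,0,0,0,0],
])

```text
clock: 10.72
position: [0.4241, -0.0554, 0.2993]
tool_rot: [-0.085, 1.57, -2.872]
force: [0.4, 0.9, -0.2]
grip_width: -0.0
```

Emit:
play_rows([
  [0,15,0,0,0,0,0],
  [0,30,0,0,0,0,0],
  [0,30,0,0,0,0,0],
  [0,30,0,0,0,0,0],
  [0,30,0,0,0,0,0],
  [-2,30,0,0,0,0,0],
  [-5,30,0,0,0,0,0],
  [-5,30,0,0,0,0,0],
])

```text
clock: 11.72
position: [0.4136, 0.1713, 0.2996]
tool_rot: [-0.962, 1.57, 2.535]
force: [-0.3, -0.1, -0.1]
grip_width: 0.0001
```

Emit:
play_rows([
  [-5,30,0,0,0,0,0],
  [-5,30,0,0,0,0,0],
  [-5,30,0,0,0,0,0],
  [-5,22,0,0,0,0,0],
  [-4,13,0,0,0,0,0],
  [0,0,0,0,0,0,0],
  [0,0,0,0,0,0,0],
])

```text
clock: 12.6
position: [0.39, 0.2937, 0.2999]
tool_rot: [0.887, 1.57, -1.899]
force: [0.3, 0.7, -0.6]
grip_width: 0.0002
```

Run:
```python
from h import *
np.set_printoptions(precision=4,suppress=True)
s=telemetry.observe();print(s["position"],s["qpos"])
im=save("wrist","w3.png")
for z in(0,.068): print(z,proj("wrist",[.388,.295,z]))
print(proj("wrist",s["position"]+[0,0,.036]))
i=cv2.imread("pics/w3.png")
r=[]
for z in(0,.065):
    x,y=proj("wrist",[.388,.295,z]); r.append((x,y))
cv2.imwrite("pics/w3b.png",cv2.convertScaleAbs(i,alpha=1.3))
for n in("w",): np.savez("w3cam.npz",*cam("wrist"))
```

```text
[0.39   0.2937 0.2999] [-0.2194  0.2459 -0.6626  1.7819  0.1636  1.1696 -2.1476]
0 [316.8384 184.1028]
0.068 [316.5655 192.9553]
[317.2473 295.2175]
```

View pics/w3b.png

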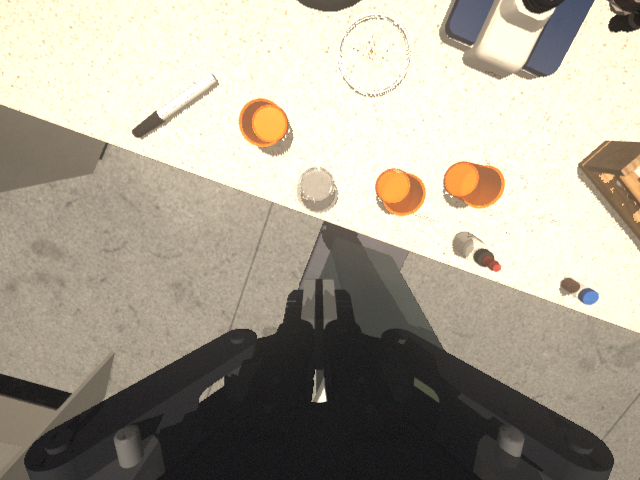

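The wrist view shows the clear beaker centred near (318,190), with orange ones at (264,122), (400,192) and (474,183). Its rim spans about 41 px. I refine the centre with a circle fit.

Run:
```python
from h import *
np.set_printoptions(precision=4,suppress=True)
g=cv2.cvtColor(cv2.imread("pics/w3.png"),cv2.COLOR_BGR2GRAY)[155:225,285:352]
G=cv2.resize(g,None,fx=4,fy=4,interpolation=cv2.INTER_CUBIC)
c=cv2.HoughCircles(cv2.GaussianBlur(G,(5,5),0),cv2.HOUGH_GRADIENT_ALT if 0 else cv2.HOUGH_GRADIENT,1,4,param1=80,param2=18,minRadius=52,maxRadius=95)
for x,y,r in (c[0][:8] if c is not None else []):
    u=((x+.5)/4-.5+285,(y+.5)/4-.5+155); print(u,r/4,[onplane("wrist",u,z)[:2] for z in(0,.068)])
print("eye",onplane("wrist",(318,190),.068)); K=cam("wrist")[0];print("expected rim px radius",np.linalg.norm(proj("wrist",[.388,.295,.068])-proj("wrist",[.388+.027,.295,.068])),"base",np.linalg.norm(proj("wrist",[.388,.295,0])-proj("wrist",[.388+.027,.295,0])))
print(onplane("wrist",(316,184),.003))
```

```text
(np.float32(316.0), np.float32(183.25)) 17.125 [array([0.3887, 0.2966]), array([0.3991, 0.2999])]
(np.float32(317.5), np.float32(191.25)) 21.125 [array([0.3786, 0.2905]), array([0.3904, 0.2947])]
(np.float32(315.75), np.float32(185.25)) 18.725 [array([0.3859, 0.2959]), array([0.3967, 0.2993])]
(np.float32(318.0), np.float32(189.0)) 22.775 [array([0.3819, 0.291 ]), array([0.3933, 0.2951])]
(np.float32(317.25), np.float32(183.75)) 16.65 [array([0.3887, 0.2946]), array([0.3991, 0.2982])]
(np.float32(314.5), np.float32(185.0)) 17.2 [array([0.3856, 0.2977]), array([0.3964, 0.3008])]
(np.float32(317.0), np.float32(190.25)) 21.125 [array([0.3797, 0.2917]), array([0.3914, 0.2957])]
(np.float32(314.75), np.float32(192.0)) 22.225 [array([0.3762, 0.2939]), array([0.3883, 0.2975])]
eye [0.3921 0.2946 0.068 ]
expected rim px radius 21.848735357616206 base 18.983599974340745
[0.3882 0.2963 0.003 ]
```

Emit:
play_rows([
  [0,1.5,-15,0,0,0,0],
  [0,0,-30,0,0,0,0],
  [0,0,-35,0,0,0,0],
  [0,0,-35,0,0,0,0],
  [0,0,-35,0,0,0,0],
  [0,0,-30,0,0,0,0],
  [0,0,-20,0,0,0,0],
  [0,0,-10,0,0,0,0],
])

```text
clock: 13.65
position: [0.389, 0.2953, 0.0886]
tool_rot: [0.117, 1.569, -2.669]
force: [0.3, -0.3, -0.5]
grip_width: 0.0001
```

Emit:
play_rows([
  [0,0,-8,0,0,0,0],
  [0,0,-6,0,0,0,0],
  [0,0,0,0,0,0,0],
  [0,0,0,0,0,0,0],
])

```text
clock: 14.15
position: [0.3899, 0.2961, 0.0765]
tool_rot: [-2.894, 1.57, 0.604]
force: [-0.2, -0.0, 0.4]
grip_width: 0.0
```

```bash
python3 tip.py t3
python3 - <<'E'
from h import *
P=telemetry.observe()["position"]
for n in("scene","side"):
    A=cv2.imread(f"pics/{n}0.png").astype(int);B=cv2.imread(f"pics/t3_{n}.png").astype(int)
    m=cv2.medianBlur((np.abs(A-B).max(2)>14).astype(np.uint8),3)
    for dz in(.020,.026,.03,.033,.036,.039,.042,.05,.06):
        x,y=np.round(proj(n,P+[0,0,dz])).astype(int); xs=np.nonzero(m[y,x-30:x+31])[0]-30; print(n,dz,y,(xs.min(),xs.max(),len(xs)) if len(xs) else 0)
E
```

```text
[0.3899 0.2961 0.0765] [-0.1813 -0.0461  0.4116] 14.15
{'scene': (np.float64(188.0), np.int64(233)), 'side': (np.float64(301.0), np.int64(320))} (array([0.3887, 0.2984, 0.1111]), np.float64(0.0011331816345702382))
scene 0.02 240 0
scene 0.026 237 0
scene 0.03 236 0
scene 0.033 234 0
scene 0.036 233 (np.int64(-5), np.int64(1), 7)
scene 0.039 231 (np.int64(-6), np.int64(4), 11)
scene 0.042 230 (np.int64(-7), np.int64(5), 13)
scene 0.05 226 (np.int64(-7), np.int64(7), 15)
scene 0.06 222 (np.int64(-7), np.int64(8), 16)
side 0.02 328 0
side 0.026 324 0
side 0.03 321 0
side 0.033 320 (np.int64(0), np.int64(7), 8)
side 0.036 318 (np.int64(-7), np.int64(8), 16)
side 0.039 316 (np.int64(-8), np.int64(9), 18)
side 0.042 314 (np.int64(-8), np.int64(10), 19)
side 0.05 309 (np.int64(-8), np.int64(10), 19)
side 0.06 302 (np.int64(-8), np.int64(11), 20)
```

Emit:
play_rows([
  [0,-0.7,-6,0,0,0,0],
  [0,0,-7,0,0,0,0],
  [0,0,-6,0,0,0,0],
  [0,0,-3,0,0,0,0],
  [0,0,-2,0,0,0,0],
  [0,0,0,0,0,0,0],
  [0,0,0,0,0,0,0],
  [0,0,0,0,0,0,0],
])

```text
clock: 15.25
position: [0.3898, 0.2953, 0.0522]
tool_rot: [-2.872, 1.571, 0.626]
force: [-0.5, 0.0, 0.3]
grip_width: -0.0
```

```bash
python3 tip.py t4
```

```text
[0.3898 0.2953 0.0522] [-0.5182  0.0384  0.329 ] 15.25
{'scene': (np.float64(190.0), np.int64(244)), 'side': (np.float64(301.0), np.int64(347))} (array([0.3879, 0.305 , 0.0786]), np.float64(0.015333085329141589))
```

Emit:
play_rows([
  [0,0,0,0,0,0,0],
  [0,0,0,0,0,0,0],
  [0,0,0,0,0,0,0],
  [0,0,0,0,0,0,0],
  [0,0,0,0,0,0,0],
  [0,0,0,0,0,0,0],
  [0,0,0,0,0,0,0],
  [0,0,0,0,0,0,0],
])

```text
clock: 16.35
position: [0.3897, 0.2952, 0.0521]
tool_rot: [-0.703, 1.571, 2.794]
force: [0.2, -0.2, -0.3]
grip_width: 0.0001
```

Emit:
play_rows([
  [0,0,0,0,0,0,0],
  [0,0,0,0,0,0,0],
  [0,0,0,0,0,0,0],
  [0,0,0,0,0,0,0],
  [0,0,0,0,0,0,0],
  [0,0,0,0,0,0,0],
  [0,0,0,0,0,0,0],
  [0,0,0,0,0,0,0],
])

```text
clock: 17.35
position: [0.3897, 0.2952, 0.0521]
tool_rot: [-2.686, 1.571, 0.812]
force: [0.0, 0.4, -0.2]
grip_width: 0.0001
```

Emit:
play_rows([
  [0,0,0,0,0,0,0],
  [0,0,0,0,0,0,0],
  [0,0,10,0,0,0,0],
  [0,0,25,0,0,0,0],
  [0,0,35,0,0,0,0],
  [0,0,40,0,0,0,0],
  [0,0,40,0,0,0,0],
  [0,0,40,0,0,0,0],
])

```text
clock: 18.35
position: [0.3894, 0.2952, 0.2442]
tool_rot: [-2.608, 1.57, 0.889]
force: [-0.2, 0.1, -0.8]
grip_width: -0.0001
```

Emit:
play_rows([
  [0,0,30,0,0,0,0],
  [0,0,15,0,0,0,0],
  [0,0,5,0,0,0,0],
  [0,0,0,0,0,0,0],
  [0,0,0,0,0,0,0],
  [0,0,0,0,0,0,0],
])

```text
clock: 19.1
position: [0.3895, 0.2951, 0.2915]
tool_rot: [0.112, 1.57, -2.674]
force: [0.7, 0.1, -0.1]
grip_width: 0.0
```

Run:
```python
from h import *
s=telemetry.observe();print(s["position"],s["force"],abs(s["qd"]).max())
for n in("scene","side"):
    A=cv2.imread(f"pics/{n}0.png").astype(int);B=save(n,f"end_{n}.png")[:,:,::-1].astype(int)
    for k,c,z,r in(("cork",(.5403,-.1003),.10,8),("beaker",(.389,.295),.02,10)):
        x,y=proj(n,[*c,z]).astype(int);print(n,k,np.abs(A-B)[y-r:y+r,x-r:x+r].mean())
workorder.job_done()
```

```text
[0.38949768 0.29511901 0.29150936] [ 0.65769922  0.06288151 -0.05338994] 0.003773169589289799
scene cork 1.8294270833333333
scene beaker 1.8675
side cork 2.64453125
side beaker 2.6
the job is handed in; nothing more can be done
```

The hand pointed at the cork of the front rack's corked tube, then at the mouth of the clear front beaker, each from about 2 cm above for over two seconds. It then rose straight up, and I handed the job in at about 19 s on the robot's clock.

- **Reported height disagreed with the images:** in the scene, side and wrist views the real fingertips sat about 36 mm above the reported TCP. I went by the images. With the reported TCP about 17 mm below the cork top, the force stayed at noise level (about 1 N or less), which confirmed it.
- **First cork stop:** before correcting, I also paused about 57 mm above the cork. The correct hold followed.
- **Failed fingertip readings:** my automatic check gave wrong results at the last cork check and at the beaker's lowest point. I took the heights from the enlarged view for the cork, and for the beaker from the scene camera alone plus the known offset. By then I had used all 12 picture views, so I did not inspect the beaker hold or the end pose by eye.
- **Beaker centre:** the estimates agreed to about 3 mm.
- **Last checks:** the fingertips ended about 0.33 m above the bench, roughly 26 cm above the beaker's rim. Force readings stayed about 1 N or less at the end of every move. The image areas round the cork and beaker matched the start pictures to within noise, so nothing there appears to have moved.

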